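# Squeeze-test hinged tongs and sort them for stock or repair

### The job

Try the hinge of each of the two tongs by squeezing its handles together. Lay tongs that move freely in the green stock tray with the handles left fully squeezed shut, and tongs whose hinge is seized in the red repair tray; each must lie flat on the tray floor, laid down rather than dropped. Leave the red-capped bottle and the timer where they are.

Things in the scene. Friction and masses are not known exactly. Their poses are not given: they have to be found in the camera images.
- tongs_a: Scissor tongs lying flat: steel jaws, brass pivot screw, two blue ribbed grips; 132 mm long, 160 g, loose. Origin on the pivot axis at the underside, z up. Grips (56 long, 11 thick, 22 high) from 32 to 88 mm behind the pivot (-x), jaws to 44 mm ahead (+x). At the start handles apart: 54 mm over the grips' outsides 60 mm behind the pivot, each splayed 0.08 rad, symmetric about x. Frame fixed to the +y grip.
- tongs_b: Tongs that look just like tongs_a: same size, frame and start. Which of them is free or seized can only be felt.
- tongs_a_grip (a point): Point midway between the grips of tongs_a (handles apart), 60 mm behind the pivot, 11 mm above the underside: where to squeeze and hold. A free hinge yields to under 10 N, comes together to about 32 mm over the grips here, stops, and stays where it is left; a seized one stays at 53 to 54 mm even in a firm grip. In a gripper both grips move in equally.
- tongs_b_grip (a point): The same point on tongs_b.
- tongs_a_arm (a joint): Hinge of tongs_a, rad: 0 to 0.015 handles apart as they start (slack), grows as they are squeezed; 0.36 is fully shut, if its hinge is free.
- tongs_b_arm (a joint): Hinge of tongs_b, rad: 0 to 0.015 handles apart as they start (slack), grows as they are squeezed; 0.36 is fully shut, if its hinge is free.
- stock_tray: Green open plastic tray, 170 x 130 x 24 mm outside (long side along its x), walls and floor 4 mm thick, fixed to the bench. Origin at the centre of its underside. Stock: for free tongs. The two trays may stand in either place.
- repair_tray: Red open plastic tray, 170 x 130 x 24 mm outside (long side along its x), walls and floor 4 mm thick, fixed to the bench. Origin at the centre of its underside. Repair: for seized tongs.
- red_cap_bottle: Brown bottle with red cap, 43 mm wide, 84 mm tall, loose; origin at the centre of its underside. Not to be moved.
- bench_timer: White timer with a grey-green display, 46 x 68 x 52 mm, loose; origin at the centre of its underside. Not to be moved.

How it is judged:
By the outcome, as a careful person would: the job done as asked, in the order asked, and still so for the second after the job is handed in, with the robot touching nothing.
It also fails if it takes over 45 s, if anything falls off the work surface, if the arm or the gripper's body presses on something with over 40 N, if the wrist force passes 120 N, or if a joint passes its speed limit or range.

### The arm

A 6-joint arm with a two-finger parallel gripper is mounted at the origin on a cart in front of the work surface, level with it; the furniture and walls round the work are solid. World frame = base frame: x ahead of the robot, y to its left, z up, the work surface at z = 0. Lengths are in mm, angles in degrees, forces in N, time in s.
With the tool pointing down it reaches from about 300 to 850 mm from the base axis. Payload 4.2 kg.
Tool frame: the origin (TCP) lies on the centre line of the jaws, within the pads' length; the fingertips stand env.nose_length ahead of it and the grasp point (between the pads) lies 2 mm behind it (env.nose_length is the distance from the TCP to the fingertips, in mm); z points along the fingers, y is the direction in which the jaws open and shut (so a half turn about z gives the same grasp; the last joint's range is limited). The gripper opens to 91 mm and grips with 3 to 60 N. Pads are 32 mm wide; open, the fingers measure 118 mm over their backs; the gripper's body (76 mm by 178 mm) begins 60 mm behind the grasp point.
Start: joints at [-1.146, 18.312, 89.639, -0, 72.044, -1.146], TCP at [575.014, 0, 230.976] pointing down, gripper open.
Joint ranges: [-177.97, 177.97], [-48.28, 115.42], [12.27, 149.76], [-77.06, 257.06], [2.81, 150.46], [-146.56, 146.56]. Speed limits (degrees/s): [147.25, 147.25, 180, 180, 180, 180].

### API

Orientations are given as [roll, pitch, yaw] about the fixed x, y, z axes, in that order (R = Rz(yaw) Ry(pitch) Rx(roll)).
In Python, from workcell import env gives the robot as it stands. The module is installed in compiled form; this text tells all that it offers.
- The arm moves only by the tool jog_arm, never from a script. Its argument "deltas" is a list that holds one entry, the list of rows, each a list of 5 numbers: the shift along the tool's x, y, z in m, then the turn about the tool's z in degrees, then the finger opening in m, from 0 to 0.0912. A call has 1 to 20 rows; each row is the pose to reach, as a shift and turn from the pose commanded when the call began, along the tool's axes at that moment; what a row does not reach only later rows make up. A row lasts 1/12 s, in which the tool goes at most 41.7 mm and 7.16 degrees, less where a joint would pass 70% of its speed; a pose out of reach is approached as far as the arm can. A call with a gripper value outside its range is refused whole. The fingers move at their own pace and stop on an object; "grip_force" is the grip in N (left out, the last holds). Time passes only in rows, so rows that repeat a pose let the fingers close. It gives the time, the measured TCP pose, the force and the opening at its end, in the units of the state.
- env.state(): the state, without advancing time (a new reading comes with each control period).
- env.grab_frame(name): name is "scene" or "side" or "wrist"; returns the picture (420x560x3 uint8, red, green, blue); there is no depth.
- env.camera_params(name): a dict with "fx", "fy", "cx", "cy" (pixels), "xyz" and "orientation" of the camera in the world. Camera axes: x right, y down, z forward; pixel columns grow to the right and rows downward; lengths in mm; the calibration is good to about 2 mm. A picture is of the moment at which its call begins: read the wrist's pose just before it. camera_params takes no time and is no camera call; for the wrist camera it gives the pose at the moment of the call.
- env.job_done(): hands the job in, once; it reports no verdict.
Trained networks look in the newest picture that a camera, given by its name, has taken for a name from the list of things; names that differ only in an ending like _2 or _b are one class to them, and where a whole thing is asked for, a point or a joint stands for the part that bears it (a point fixed in the world has none). Each returns a list of dicts, best first, with "conf" (0 to 1); they miss things now and then, are a little off and sometimes report something else, mostly with a low value. They report only what shows in the picture. A call takes as long as a camera call.
- env.look_for(camera, label): "xyz" ([x, y, z] in mm, in world coordinates, good to about 4 mm: the middle of the surface that is visible of it).
The state is a dict: "time_s": time; "qpos": joint angles; "qvel": joint speeds; "effort": joint torques, N m; "ee_pos": TCP position; "ee_rot": TCP orientation; "force": force on the tool from outside, world axes, zero at the start; "torque": the same for the moment, N m; "gripper_width": finger opening in mm.
Only numpy, scipy, OpenCV 4.12 (cv2) and the standard library are available. Lean on these libraries where they do the work, as an engineer would, in place of code of your own. Each camera call takes 0.05 s, during which the arm holds its last target.

## Working session

There is one attempt and no reset: what is moved stays moved. The work goes in short steps, Python scripts to look and compute and a tool call to move; the robot and the scene stay as the last step left them, time stands still between calls to the robot, and variables do not carry over. Pictures are saved under pics/ and viewed, and the job is handed in when it is done.

Besides the shell and the picture viewer there is one more tool, called after "Emit:" as a command line: name --argument value ..., lists and objects as JSON in quotes. jog_arm: Moves the arm, as the interface text tells. Its arguments: {"type":"object","properties":{"deltas":{"type":"array"},"grip_force":{"type":"number"}},"required":["deltas"]}

```bash
mkdir -p pics; cat > h.py <<'E'
from workcell import env
import numpy as np, cv2
from scipy.spatial.transform import Rotation as R
def snap(n,f):
    p=env.camera_params(n); im=env.grab_frame(n); cv2.imwrite('pics/'+f,im[:,:,::-1]); return im,p
def toplane(p,u,v,z):
    Rm=R.from_euler('xyz',p['orientation'],degrees=True).as_matrix()
    d=Rm@np.array([(u-p['cx'])/p['fx'],(v-p['cy'])/p['fy'],1]); o=np.array(p['xyz']); return o+d*(z-o[2])/d[2]
def proj(p,X):
    Rm=R.from_euler('xyz',p['orientation'],degrees=True).as_matrix()
    c=Rm.T@(np.array(X)-np.array(p['xyz'])); return p['fx']*c[0]/c[2]+p['cx'],p['fy']*c[1]/c[2]+p['cy']
E
python3 - <<'E'
from h import *
print(env.nose_length, env.state())
for c in ("scene","side","wrist"):
    im,p=snap(c,c+'0.png'); print(c,p)
for l in ("tongs_a","tongs_a_grip","stock_tray","repair_tray","red_cap_bottle","bench_timer"):
    print(l,[(np.round(d['xyz']),round(d['conf'],2)) for d in env.look_for("scene",l)])
E
```

```text
17.0 {'time_s': 0.0, 'qpos': array([-1.14495524e+00,  1.83523043e+01,  8.97077850e+01, -1.57925175e-03,
        7.20439333e+01, -1.14555942e+00]), 'qvel': array([ 0.03693757, -0.02814905, -0.00393695,  0.11949349,  0.00477447,
        0.07601375]), 'effort': array([-5.01459035e-04, -4.12465632e+01, -2.31973493e+01,  7.28826877e-02,
        4.58198413e-02, -1.41870069e-04]), 'ee_pos': array([5.74512826e+02, 1.17840044e-02, 2.30104269e+02]), 'ee_rot': array([-1.79895968e+02, -5.78522000e-04,  9.00010919e+01]), 'force': array([-0.01328598,  0.3027755 , -0.64980487]), 'torque': array([ 0.03324525, -0.02794294, -0.00164897]), 'gripper_width': 91.20736492003013}
scene {'fx': 414.9891570943495, 'fy': 414.9891570943495, 'cx': 277.967243755433, 'cy': 209.07871541076526, 'xyz': array([-74.78751428, 757.93676363, 490.20180854]), 'orientation': array([-121.65066872,   -0.96510364, -131.65996819])}
side {'fx': 511.4467808856057, 'fy': 511.4467808856057, 'cx': 274.0038106941231, 'cy': 222.20002964795844, 'xyz': array([ 225.52694074, -446.13637342,  467.29710332]), 'orientation': array([-121.12880289,   -0.2969513 ,  -19.15114562])}
wrist {'fx': 325.5598990148714, 'fy': 325.5598990148714, 'cx': 270.9730996332649, 'cy': 209.43490492820777, 'xyz': array([575.22764008,  83.84734763, 384.03067284]), 'orientation': array([ 1.62739014e+02,  1.79116471e-01, -5.91654477e-02])}
tongs_a [(array([415., 293.,  10.]), 0.84), (array([452., 189.,  13.]), 0.75)]
tongs_a_grip [(array([450., 188.,  16.]), 0.97)]
stock_tray [(array([545.,  53.,   9.]), 0.92)]
repair_tray [(array([542., 416.,   4.]), 0.89)]
red_cap_bottle [(array([586., 239.,  42.]), 0.78), (array([419., 285.,  15.]), 0.38)]
bench_timer [(array([332., 444.,  26.]), 0.57)]
```

View pics/scene0.png

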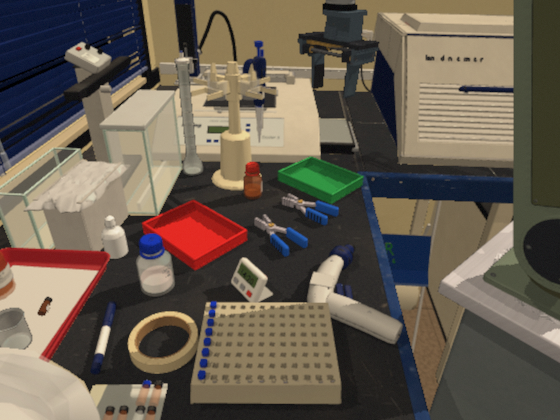

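View pics/side0.png

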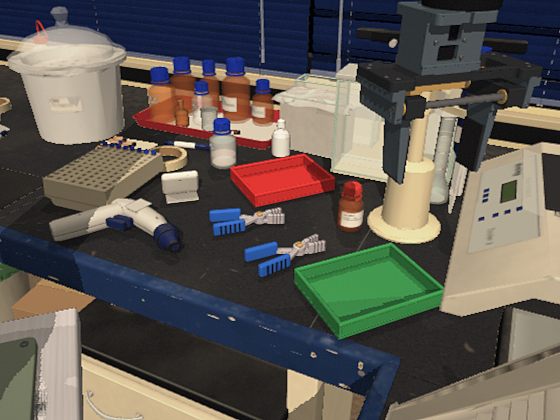

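View pics/wrist0.png

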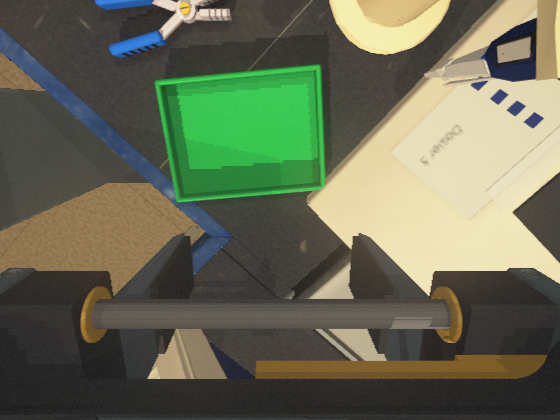

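The scene shows tongs at about (285,235) px and (315,208) px, the red tray at (195,232), the green tray at (320,178), and the bottle at (253,182). The bench timer must be either the white one at (250,280) or another one. I'll look closer with the wrist camera above the tongs.

Emit:
jog_arm --deltas '[[[0.035,-0.016,0,0,0.0912],[0.07,-0.032,0,0,0.0912],[0.105,-0.048,0,0,0.0912],[0.14,-0.064,0,0,0.0912],[0.175,-0.08,0,0,0.0912],[0.205,-0.096,0,0,0.0912],[0.23,-0.11,0,0,0.0912],[0.23,-0.11,0,0,0.0912],[0.23,-0.11,0,0,0.0912],[0.23,-0.11,0,0,0.0912]]]' --grip_force 20

```text
time_s: 1.28
ee_pos: [465.3, 229.6, 231.0]
ee_rot: [180.0, 0.0, 90.0]
force: [0.4, 0.4, 0.3]
gripper_width: 90.9
```

```bash
python3 - <<'E'
from h import *
s=env.state();print(s['time_s'],s['ee_pos'],s['ee_rot'])
im,p=snap('wrist','w1.png'); print(p)
for l in ("tongs_a","tongs_a_grip","stock_tray","repair_tray","red_cap_bottle","bench_timer"):
    print(l,[(np.round(d['xyz']),round(d['conf'],2)) for d in env.look_for("wrist",l)])
E
```

```text
1.2833 [465.28818012 229.6415772  231.04724699] [1.79966699e+02 3.13392700e-02 9.00211433e+01]
{'fx': 325.5598990148714, 'fy': 325.5598990148714, 'cx': 270.9730996332649, 'cy': 209.43490492820777, 'xyz': array([465.57482729, 313.55661339, 384.80466241]), 'orientation': array([ 1.62707578e+02,  5.55572999e-02, -3.88349795e-02])}
tongs_a [(array([430., 292.,  16.]), 0.83), (array([461., 181.,  19.]), 0.57)]
tongs_a_grip [(array([456., 183.,  14.]), 0.91)]
stock_tray [(array([522.,  20.,   7.]), 0.75)]
repair_tray [(array([547., 391.,   5.]), 0.91)]
red_cap_bottle [(array([590., 235.,  68.]), 0.55)]
bench_timer [(array([349., 416.,   4.]), 0.73)]
```

View pics/w1.png

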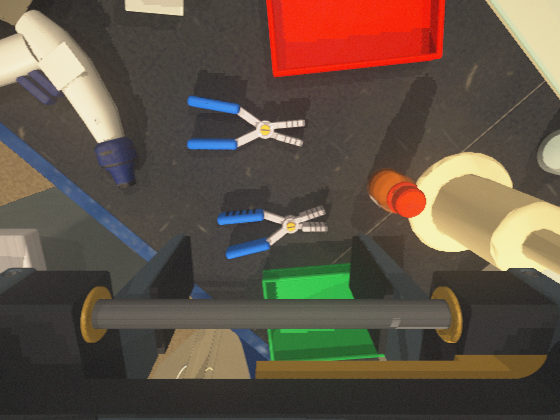

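The wrist picture shows the upper tongs with pivot (265,129) and the lower tongs with pivot (291,226). The red tray's near edge runs (275,75)–(442,57), and the green tray is only partly visible. Next I'll compute the poses.

```bash
python3 - <<'E'
from h import *
im=cv2.imread('pics/w1.png')[:,:,::-1].astype(int)
p=env.camera_params('wrist')
r,g,b=im[...,0],im[...,1],im[...,2]
m=((b>110)&(b>r+60)&(b>g+20)).astype(np.uint8)
m[260:]=0; m[:90]=0; m[:, :180]=0;m[:,350:]=0
n,l,st,c=cv2.connectedComponentsWithStats(m)
for i in range(1,n):
    if st[i,4]<80: continue
    pts=np.argwhere(l==i)[:,::-1]
    W=np.array([toplane(p,u,v,20)[:2] for u,v in pts])
    box=cv2.minAreaRect(W.astype(np.float32))
    ctr=W.mean(0); u_,s_,vt=np.linalg.svd(W-ctr,full_matrices=False)
    print(st[i],c[i].round(),ctr.round(1),np.array(box[0]).round(1),np.array(box[1]).round(1),np.degrees(np.arctan2(vt[0,1],vt[0,0])).round(1))
for u,v in((265,129),(291,226)): print('pivot',toplane(p,u,v,14)[:2])
m=((r>190)&(b<60)&(g<60))
for u,v in((275,75),(442,57)): print('red',toplane(p,u,v,24)[:2])
# side/scene views
ps=env.camera_params('scene')
for u,v in((145,232),(198,205),(245,235),(198,264)): print('redS',toplane(ps,u,v,24)[:2].round())
for u,v in((278,178),(315,159),(362,181),(322,199)): print('grnS',toplane(ps,u,v,24)[:2].round())
pd=env.camera_params('side')
for u,v in((231,177),(312,156),(334,184),(255,204)): print('redD',toplane(pd,u,v,24)[:2].round())
for u,v in((295,288),(391,245),(443,288),(334,334)): print('grnD',toplane(pd,u,v,24)[:2].round())
print('timer',toplane(ps,258,300,0).round(),toplane(ps,235,270,50).round())
w0=dict(fx=325.56,fy=325.56,cx=270.973,cy=209.435,xyz=[575.23,83.85,384.03],orientation=[162.739,.179,-.059])
for u,v in((156,82),(320,66),(326,188),(178,201)): print('grnW',toplane(w0,u,v,24)[:2].round())
E
```

```text
[187  96  53  18 537] [213. 105.] [403.4 317.1] [403.6 317.1] [10.8 55.6] -9.7
[187 139  50  11 516] [212. 144.] [400.1 275.8] [399.5 275.6] [10.9 54.3] -0.9
[217 209  47  16 467] [240. 217.] [428.8 190.1] [428.2 190.9] [55.3 14.7] -173.1
[226 238  44  21 513] [247. 248.] [435.7 150.3] [435.2 150.3] [54.5 15.6] -164.3
pivot [458.67946367 291.2517249 ]
pivot [489.28835555 176.89435142]
red [469.57900368 345.82159572]
red [638.58556905 362.30908951]
redS [588. 504.]
redS [609. 370.]
redS [455. 362.]
redS [438. 479.]
grnS [593. 153.]
grnS [612.   4.]
grnS [451.   7.]
grnS [454. 145.]
redD [445. 436.]
redD [635. 479.]
redD [624. 343.]
redD [457. 317.]
grnD [438.  71.]
grnD [619. 123.]
grnD [633.   5.]
grnD [451. -29.]
timer [321. 440.   0.] [358. 457.  50.]
grnW [455. 110.]
grnW [624. 125.]
grnW [636.  -3.]
grnW [467. -18.]
```

Tongs 1: grip point ≈ (400,296.5), heading −5.2°. Tongs 2: grip point ≈ (431,170), heading ≈ 10°. The green tray is centred at (545.5,53.5), the red at (548,419), and both head about 5°. I'll go over tongs 1 first.

Emit:
jog_arm --deltas '[[[0.006,-0.006,0.01,-7,0.0912],[0.012,-0.012,0.025,-14,0.0912],[0.018,-0.018,0.04,-21,0.0912],[0.024,-0.024,0.055,-28,0.0912],[0.03,-0.03,0.07,-35,0.0912],[0.036,-0.036,0.085,-42,0.0912],[0.042,-0.042,0.1,-49,0.0912],[0.048,-0.048,0.115,-56,0.0912],[0.054,-0.054,0.125,-63,0.0912],[0.06,-0.06,0.135,-70,0.0912],[0.066,-0.065,0.145,-77,0.0912],[0.067,-0.065,0.15,-84,0.0912],[0.067,-0.065,0.151,-85,0.0912],[0.067,-0.065,0.151,-85,0.0912],[0.067,-0.065,0.151,-85,0.0912]]]'

```text
time_s: 2.88
ee_pos: [400.6, 297.0, 80.3]
ee_rot: [180.0, 0.0, 174.8]
force: [-0.3, 0.0, 1.5]
gripper_width: 91.4
```

```bash
python3 - <<'E'
from h import *
s=env.state();print(s['time_s'],s['ee_pos'],s['ee_rot'],s['force'])
im,p=snap('wrist','w2.png'); print(p['xyz'],p['orientation'])
E
```

```text
2.8833 [400.56089729 296.95001954  80.29108919] [1.79972792e+02 4.04834641e-02 1.74828976e+02] [-0.33618771  0.03229886  1.45755657]
[316.87364676 304.04147886 234.044078  ] [1.62826671e+02 2.40089321e-02 8.47702599e+01]
```

View pics/w2.png

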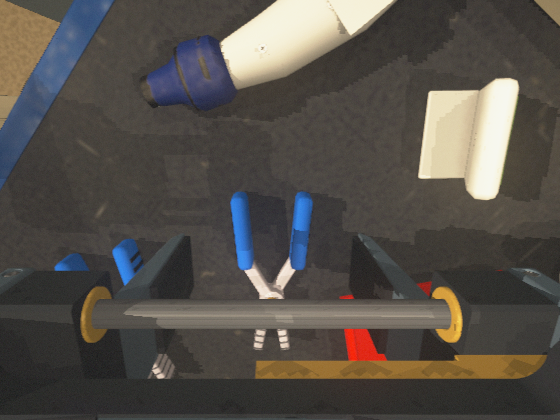

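The tongs are centred between the fingers: grips at (242,230) and (300,230) px, clear of the timer. Descend and squeeze.

Emit:
jog_arm --deltas '[[[0,0,0.02,0,0.0912],[0,0,0.036,0,0.0912],[0,0,0.048,0,0.0912],[0,0,0.056,0,0.0912],[0,0,0.0605,0,0.0912],[0,0,0.0605,0,0.0912],[0,0,0.0605,0,0.08],[0,0,0.0605,0,0.07],[0,0,0.0605,0,0.06],[0,0,0.0605,0,0.05],[0,0,0.0605,0,0.04],[0,0,0.0605,0,0.03],[0,0,0.0605,0,0.02],[0,0,0.0605,0,0.01],[0,0,0.0605,0,0.0],[0,0,0.0605,0,0.0],[0,0,0.0605,0,0.0],[0,0,0.0605,0,0.0]]]' --grip_force 30

```text
time_s: 4.43
ee_pos: [400.1, 297.1, 19.7]
ee_rot: [180.0, 0.0, 175.0]
force: [-1.1, -0.1, 5.9]
gripper_width: 53.1
```

Emit:
jog_arm --deltas '[[[0,0,0,0,0.0],[0,0,0,0,0.0],[0,0,0,0,0.0],[0,0,0,0,0.0],[0,0,0,0,0.0],[0,0,0,0,0.0]]]' --grip_force 50

```text
time_s: 4.93
ee_pos: [400.1, 297.2, 19.7]
ee_rot: [180.0, 0.0, 175.0]
force: [-1.0, 0.1, 5.5]
gripper_width: 52.9
```

52.9 mm at 50 N: this hinge is seized, so it goes to the red tray. Lift.

Emit:
jog_arm --deltas '[[[0,0,-0.006,0,0.0],[0,0,-0.018,0,0.0],[0,0,-0.035,0,0.0],[0,0,-0.055,0,0.0],[0,0,-0.075,0,0.0],[0,0,-0.09,0,0.0],[0,0,-0.1,0,0.0],[0,0,-0.1,0,0.0],[0,0,-0.1,0,0.0]]]'

```text
time_s: 5.68
ee_pos: [399.8, 296.8, 119.2]
ee_rot: [-180.0, -0.0, 175.0]
force: [0.2, 0.8, -1.9]
gripper_width: 52.5
```

```bash
python3 - <<'E'
from h import *
s=env.state();print(s['time_s'],s['ee_pos'],s['ee_rot'],s['force'],s['torque'],s['gripper_width'])
a,p=snap('side','s3.png'); b,p=snap('scene','c3.png')
c=np.vstack([cv2.resize(a[130:280,150:400],None,fx=2,fy=2,interpolation=cv2.INTER_CUBIC),cv2.resize(b[150:300,170:420],None,fx=2,fy=2,interpolation=cv2.INTER_CUBIC)])
cv2.imwrite('pics/m3.png',c[:,:,::-1])
E
```

```text
5.6833 [399.81923574 296.80342815 119.23539597] [-1.79988602e+02 -2.70839117e-03  1.75000088e+02] [ 0.24177651  0.82686817 -1.93664087] [ 0.09913434  0.02114107 -0.03813043] 52.49903989072919
```

View pics/m3.png

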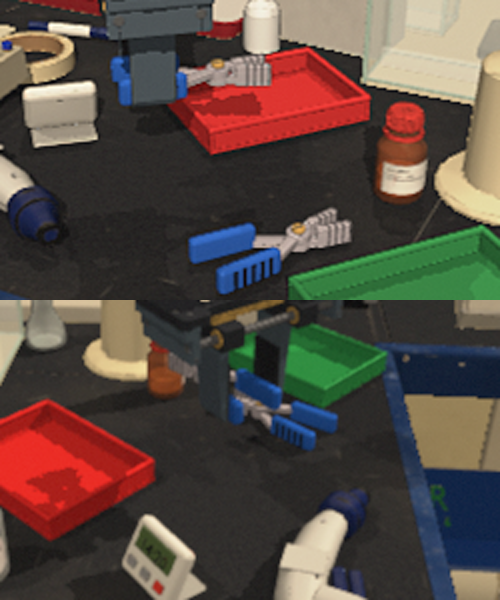

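The tongs are held level (side view: jaws at (240,72), grips level with them). Next I'll check the predicted tray outlines against all the pictures before moving.

```bash
python3 - <<'E'
from h import *
trays=[((547.8,418.8),5.5),((545.5,53.5),5.1)]
w0=dict(fx=325.56,fy=325.56,cx=270.973,cy=209.435,xyz=[575.23,83.85,384.03],orientation=[162.739,.179,-.059])
w1=dict(w0,xyz=[465.57,313.56,384.80],orientation=[162.7076,.0556,-.0388])
out=[]
for f,p in(('scene0',env.camera_params('scene')),('side0',env.camera_params('side')),('w0',w0),('w1',w1)):
    im=cv2.imread('pics/%s.png'%('wrist0' if f=='w0' else f))
    for (c,h) in trays:
        h=np.radians(h);C=np.array([[np.cos(h),-np.sin(h)],[np.sin(h),np.cos(h)]])
        q=[proj(p,[*(np.array(c)+C@np.array(s)),24]) for s in((-85,-65),(85,-65),(85,65),(-85,65))]
        cv2.polylines(im,[np.round(np.array(q)*16).astype(np.int32)],True,(255,255,0),1,cv2.LINE_AA,4)
    crop={'scene0':im[130:280,130:380],'side0':im[140:350,220:460],'w0':im[50:220,140:340],'w1':im[0:90,250:460]}[f]
    out.append(cv2.resize(crop,(400,300),interpolation=cv2.INTER_CUBIC))
cv2.imwrite('pics/ov.png',np.vstack([np.hstack(out[:2]),np.hstack(out[2:])]))
E
```

```text
(no output)
```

View pics/ov.png

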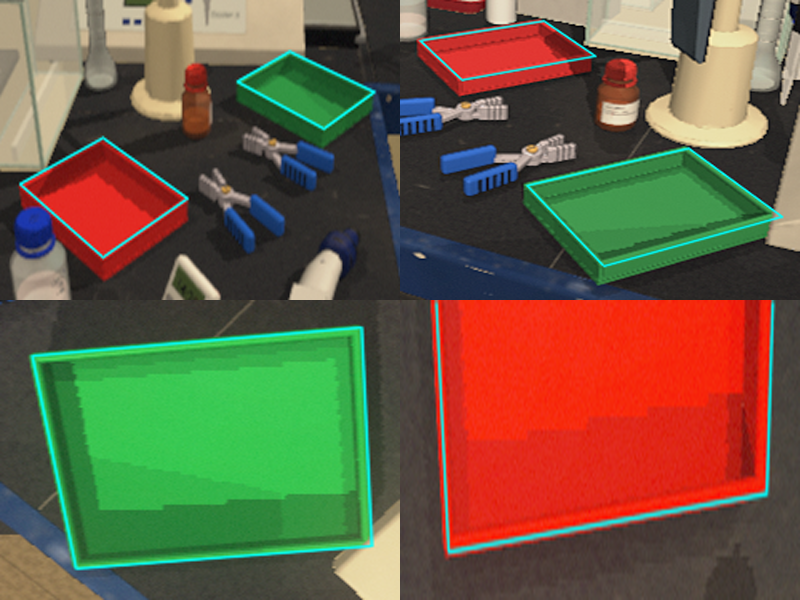

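Outlines fit in all views. Now check the tall neighbours near the gripper body's path.

```bash
python3 - <<'E'
from h import *
ps=env.camera_params('scene');pd=env.camera_params('side')
print('bluecap base',toplane(ps,156,290,0).round(),'side',toplane(pd,223,164,0).round())
print('white btl base',toplane(ps,116,254,0).round(),'side',toplane(pd,281,156,0).round())
print('timer side', toplane(pd,180,200,0).round())
print('cage', toplane(pd,335,178,0).round(), 'stand',toplane(pd,404,240,0).round(),toplane(ps,235,185,0).round(),'balance',toplane(pd,443,300,0).round())
E
```

```text
bluecap base [452. 556.   0.] side [457. 551.   0.]
white btl base [591. 566.   0.] side [591. 551.   0.]
timer side [339. 418.   0.]
cage [659. 411.   0.] stand [669. 160.   0.] [667. 229.   0.] balance [638.   6.   0.]
```

Emit:
jog_arm --deltas '[[[-0.01,0.013,0,-1,0],[-0.025,0.032,0,-3,0],[-0.042,0.055,0,-5,0],[-0.06,0.078,0,-7,0],[-0.078,0.1,0,-9,0],[-0.092,0.118,0,-10,0],[-0.1,0.1275,0,-10.4,0],[-0.1,0.1275,0,-10.4,0],[-0.1,0.1275,0,-10.4,0],[-0.1,0.1275,0,-10.4,0]]]'

```text
time_s: 6.62
ee_pos: [509.6, 414.2, 118.2]
ee_rot: [-179.9, -0.2, -174.6]
force: [0.2, -0.1, -2.0]
gripper_width: 52.6
```

```bash
python3 - <<'E'
from h import *
s=env.state();print(s['time_s'],s['ee_pos'],s['ee_rot'],s['force'],s['gripper_width'])
im,p=snap('wrist','w4.png')
E
```

```text
6.6167 [509.56094717 414.18060313 118.16686554] [-1.79882040e+02 -1.63611914e-01 -1.74611941e+02] [ 0.20328002 -0.11171576 -2.01714311] 52.590606553524914
```

View pics/w4.png

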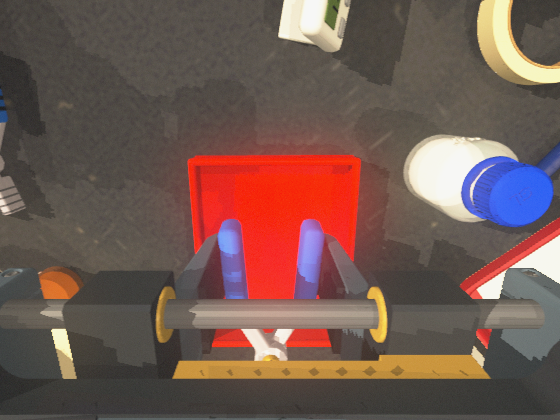

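Tongs are over the red tray, square with it (tray rim 190–360 px, grips 220–320 px). Lower slowly.

Emit:
jog_arm --deltas '[[[0,0,0.012,0,0],[0,0,0.03,0,0],[0,0,0.05,0,0],[0,0,0.067,0,0],[0,0,0.078,0,0],[0,0,0.085,0,0],[0,0,0.089,0,0],[0,0,0.091,0,0],[0,0,0.0925,0,0],[0,0,0.094,0,0],[0,0,0.095,0,0],[0,0,0.095,0,0],[0,0,0.095,0,0]]]'

```text
time_s: 7.75
ee_pos: [510.9, 415.5, 24.9]
ee_rot: [180.0, 0.0, -174.6]
force: [0.1, -0.2, -1.7]
gripper_width: 52.6
```

Emit:
jog_arm --deltas '[[[0,0,0.0004,0,0],[0,0,0.0008,0,0],[0,0,0.0012,0,0],[0,0,0.0012,0,0],[0,0,0.0012,0,0]]]'

```text
time_s: 8.17
ee_pos: [510.9, 415.4, 23.8]
ee_rot: [180.0, 0.0, -174.6]
force: [-1.8, -0.7, 2.6]
gripper_width: 53.0
```

Contact felt. Open gently to 66 mm and rise.

Emit:
jog_arm --deltas '[[[0,0,0,0,0.054],[0,0,0,0,0.056],[0,0,0,0,0.06],[0,0,0,0,0.066],[0,0,0,0,0.068],[0,0,0,0,0.068],[0,0,0,0,0.068],[0,0,-0.01,0,0.068],[0,0,-0.03,0,0.068],[0,0,-0.06,0,0.068],[0,0,-0.095,0,0.08],[0,0,-0.13,0,0.0912],[0,0,-0.14,0,0.0912],[0,0,-0.14,0,0.0912]]]'

```text
time_s: 9.33
ee_pos: [512.5, 416.6, 168.3]
ee_rot: [179.7, 0.4, -174.6]
force: [0.5, -0.0, -0.1]
gripper_width: 90.0
```

```bash
python3 - <<'E'
from h import *
s=env.state();print(s['time_s'],s['ee_pos'],s['ee_rot'],s['force'],s['gripper_width'])
a,p=snap('side','s5.png'); b,p=snap('scene','c5.png')
c=np.vstack([cv2.resize(a[130:280,150:400],None,fx=2,fy=2,interpolation=cv2.INTER_CUBIC),cv2.resize(b[150:300,120:370],None,fx=2,fy=2,interpolation=cv2.INTER_CUBIC)])
cv2.imwrite('pics/m5.png',c[:,:,::-1])
E
```

```text
9.3333 [512.46567527 416.64579165 168.25070676] [ 179.72270316    0.4384834  -174.60088352] [ 0.51850839 -0.03982785 -0.09739326] 90.03348601770469
```

View pics/m5.png

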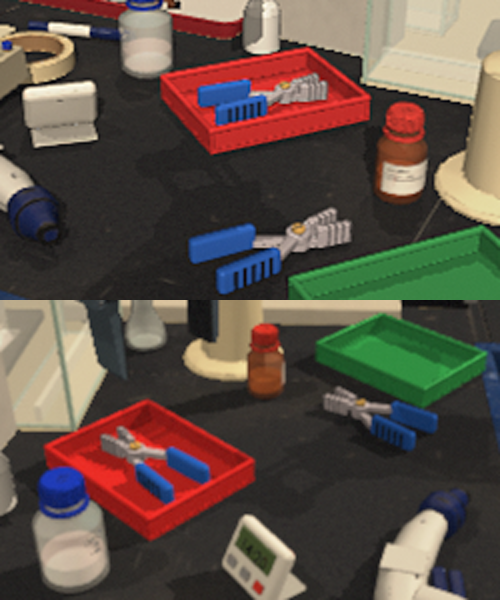

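Seized tongs lie flat in the red tray; nothing else has moved. On to tongs 2.

Emit:
jog_arm --deltas '[[[0.01,-0.02,0,0,0.0912],[0.024,-0.055,0,-1,0.0912],[0.04,-0.092,0,-2,0.0912],[0.056,-0.13,0,-3,0.0912],[0.072,-0.167,0.015,-4,0.0912],[0.088,-0.203,0.035,-4.6,0.0912],[0.1,-0.23,0.055,-4.6,0.0912],[0.103,-0.238,0.073,-4.6,0.0912],[0.103,-0.238,0.083,-4.6,0.0912],[0.103,-0.238,0.083,-4.6,0.0912],[0.103,-0.238,0.083,-4.6,0.0912],[0.103,-0.238,0.083,-4.6,0.0912]]]'

```text
time_s: 10.43
ee_pos: [430.7, 168.9, 80.0]
ee_rot: [-180.0, -0.0, -170.0]
force: [0.5, 0.9, 0.2]
gripper_width: 91.5
```

```bash
python3 - <<'E'
from h import *
s=env.state();print(s['time_s'],s['ee_pos'],s['ee_rot'],s['force'],s['gripper_width'])
im,p=snap('wrist','w6.png')
b=im.astype(int)
m=((b[...,2]>110)&(b[...,2]>b[...,0]+60)&(b[...,2]>b[...,1]+20)).astype(np.uint8)
m[275:]=0;m[:150]=0;m[:,:190]=0;m[:,345:]=0
n,l,st,c=cv2.connectedComponentsWithStats(m)
for i in range(1,n):
    if st[i,4]>100:
        pts=np.argwhere(l==i)[:,::-1]; W=np.array([toplane(p,u,v,21)[:2] for u,v in pts]); bx=cv2.minAreaRect(W.astype(np.float32)); print(st[i],bx)
E
```

```text
10.4333 [430.69281587 168.94203755  80.00987175] [-1.79994525e+02 -3.20762304e-02 -1.69974977e+02] [0.4750359  0.86301053 0.23616333] 91.49665142338056
[ 229  193   25   79 1353] ((433.4492492675781, 147.67587280273438), (58.48677444458008, 12.869894981384277), 14.851107597351074)
[ 288  192   24   79 1297] ((425.91571044921875, 187.2313232421875), (58.39702224731445, 12.64911937713623), 6.14480447769165)
```

View pics/w6.png

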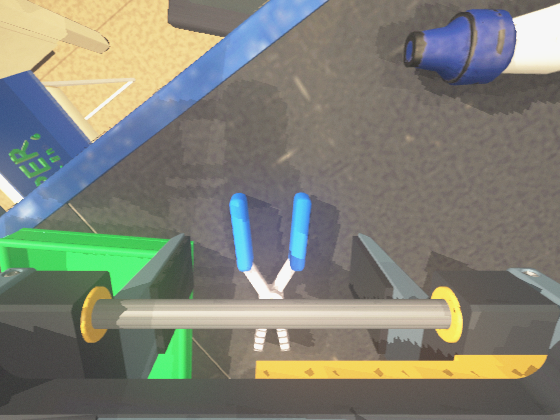

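Tongs 2 are centred: grips at (242,232) and (300,232) px. But the left finger fully open would come within ~2 mm of the green tray's corner, so I'll narrow the opening to 72 mm before descending.

Emit:
jog_arm --deltas '[[[0,-0.001,0,0,0.082],[0,-0.001,0,0,0.074],[0,-0.001,0,0,0.072],[0,-0.001,0,0,0.072],[0,-0.001,0.02,0,0.072],[0,-0.001,0.036,0,0.072],[0,-0.001,0.048,0,0.072],[0,-0.001,0.056,0,0.072],[0,-0.001,0.0605,0,0.072],[0,-0.001,0.0605,0,0.072],[0,-0.001,0.0605,0,0.072]]]'

```text
time_s: 11.4
ee_pos: [431.1, 167.8, 20.0]
ee_rot: [180.0, 0.0, -170.0]
force: [0.2, -0.9, 0.7]
gripper_width: 71.9
```

Emit:
jog_arm --deltas '[[[0,0,0,0,0.064],[0,0,0,0,0.057],[0,0,0,0,0.05],[0,0,0,0,0.044],[0,0,0,0,0.038],[0,0,0,0,0.032],[0,0,0,0,0.026],[0,0,0,0,0.02],[0,0,0,0,0.01],[0,0,0,0,0],[0,0,0,0,0],[0,0,0,0,0],[0,0,0,0,0]]]' --grip_force 30

```text
time_s: 12.48
ee_pos: [431.0, 167.8, 20.3]
ee_rot: [180.0, 0.0, -170.0]
force: [-1.9, -0.4, 6.0]
gripper_width: 33.3
```

Emit:
jog_arm --deltas '[[[0,0,0,0,0],[0,0,0,0,0],[0,0,0,0,0],[0,0,0,0,0],[0,0,0,0,0],[0,0,0,0,0]]]' --grip_force 50

```text
time_s: 12.98
ee_pos: [431.0, 167.8, 20.2]
ee_rot: [180.0, 0.0, -170.0]
force: [-1.9, -0.3, 5.5]
gripper_width: 32.4
```

32.4 mm: hinge free and fully shut. Lift, still squeezed, and carry to the green tray.

Emit:
jog_arm --deltas '[[[0,0,-0.006,0,0],[0,0,-0.018,0,0],[0,0,-0.035,0,0],[0,0,-0.055,0,0],[0,0,-0.075,0,0],[0,0,-0.09,0,0],[-0.004,-0.008,-0.098,0,0],[-0.012,-0.028,-0.1,1,0],[-0.024,-0.055,-0.1,2,0],[-0.036,-0.084,-0.1,3,0],[-0.047,-0.11,-0.1,4,0],[-0.054,-0.126,-0.1,5,0],[-0.055,-0.129,-0.1,5,0],[-0.055,-0.129,-0.1,5,0],[-0.055,-0.129,-0.1,5,0],[-0.055,-0.129,-0.1,5,0]]]'

```text
time_s: 14.32
ee_pos: [506.4, 50.8, 119.4]
ee_rot: [180.0, -0.1, -174.9]
force: [0.7, 0.2, -1.6]
gripper_width: 32.5
```

```bash
python3 - <<'E'
from h import *
s=env.state();print(s['time_s'],s['ee_pos'],s['ee_rot'],s['force'],s['gripper_width'])
a,p=snap('side','s7.png'); b,p=snap('wrist','w7.png')
cv2.imwrite('pics/m7.png',np.vstack([cv2.resize(a[160:350,240:500],(500,365)),cv2.resize(b[150:,100:420],(500,300))[:235]])[:,:,::-1])
E
```

```text
14.3167 [506.4073193   50.76336159 119.39436046] [ 1.79984298e+02 -7.85610145e-02 -1.74946489e+02] [ 0.68566351  0.16811432 -1.5944684 ] 32.488613450874546
```

View pics/m7.png

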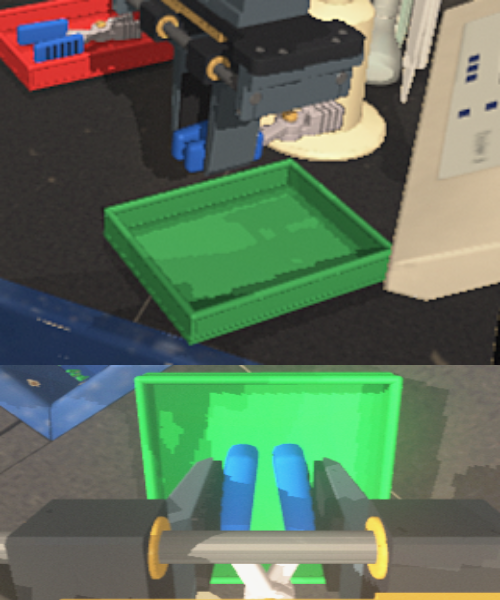

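The shut tongs are level and square over the green tray. Lower slowly.

Emit:
jog_arm --deltas '[[[0,0,0.012,0,0],[0,0,0.03,0,0],[0,0,0.05,0,0],[0,0,0.067,0,0],[0,0,0.078,0,0],[0,0,0.085,0,0],[0,0,0.089,0,0],[0,0,0.091,0,0],[0,0,0.0925,0,0],[0,0,0.094,0,0],[0,0,0.0948,0,0],[0,0,0.0952,0,0],[0,0,0.0956,0,0],[0,0,0.0956,0,0],[0,0,0.0956,0,0]]]'

```text
time_s: 15.67
ee_pos: [507.5, 50.2, 24.4]
ee_rot: [-180.0, 0.0, -175.0]
force: [0.3, 0.2, -1.7]
gripper_width: 32.2
```

Emit:
jog_arm --deltas '[[[0,0,0.0003,0,0],[0,0,0.0005,0,0],[0,0,0.0007,0,0],[0,0,0.0007,0,0],[0,0,0.0007,0,0]]]'

```text
time_s: 16.08
ee_pos: [507.6, 50.2, 24.3]
ee_rot: [-180.0, 0.1, -175.0]
force: [-1.9, 0.3, 5.5]
gripper_width: 32.6
```

Contact (5.5 N). Release.

Emit:
jog_arm --deltas '[[[0,0,0,0,0.033],[0,0,0,0,0.035],[0,0,0,0,0.039],[0,0,0,0,0.045],[0,0,0,0,0.052],[0,0,0,0,0.056],[0,0,0,0,0.056],[0,0,-0.01,0,0.056],[0,0,-0.03,0,0.056],[0,0,-0.06,0,0.056],[0,0,-0.095,0,0.056],[0,0,-0.13,0,0.07],[0,0,-0.15,0,0.07],[0,0,-0.15,0,0.07],[0,0,-0.15,0,0.07]]]'

```text
time_s: 17.33
ee_pos: [507.9, 50.3, 175.1]
ee_rot: [-180.0, 0.2, -175.0]
force: [-0.3, -0.4, -0.2]
gripper_width: 69.8
```

```bash
python3 - <<'E'
from h import *
s=env.state();print(s['time_s'],s['ee_pos'],s['force'],s['gripper_width'])
a,p=snap('side','s8.png'); b,p=snap('wrist','w8.png'); c,p2=snap('scene','c8.png')
cv2.imwrite('pics/m8.png',np.hstack([np.vstack([cv2.resize(a[130:350,150:460],(400,284)),cv2.resize(b[100:,80:440],(400,300))]),np.vstack([cv2.resize(c[140:290,140:380],(400,284),interpolation=cv2.INTER_CUBIC),np.zeros((300,400,3),np.uint8)])])[:,:,::-1])
m=b.astype(int); m=((m[...,2]>110)&(m[...,2]>m[...,0]+60)&(m[...,2]>m[...,1]+20)).astype(np.uint8)
n,l,st,ce=cv2.connectedComponentsWithStats(m)
for i in range(1,n):
    if st[i,4]>150 and st[i,0]>180:
        W=np.array([toplane(p,u,v,24)[:2] for u,v in np.argwhere(l==i)[:,::-1]]);print(st[i],cv2.minAreaRect(W.astype(np.float32)))
E
```

```text
17.3333 [507.86611938  50.26463679 175.109549  ] [-0.3200093  -0.35683243 -0.24986785] 69.84254586456281
[253 172  14  58 608] ((509.2485656738281, 38.68326187133789), (57.56272888183594, 10.63513469696045), 0.5206766128540039)
[273 172  16  58 621] ((507.3214416503906, 59.128360748291016), (57.57513427734375, 10.973237037658691), 11.548669815063477)
```

View pics/m8.png

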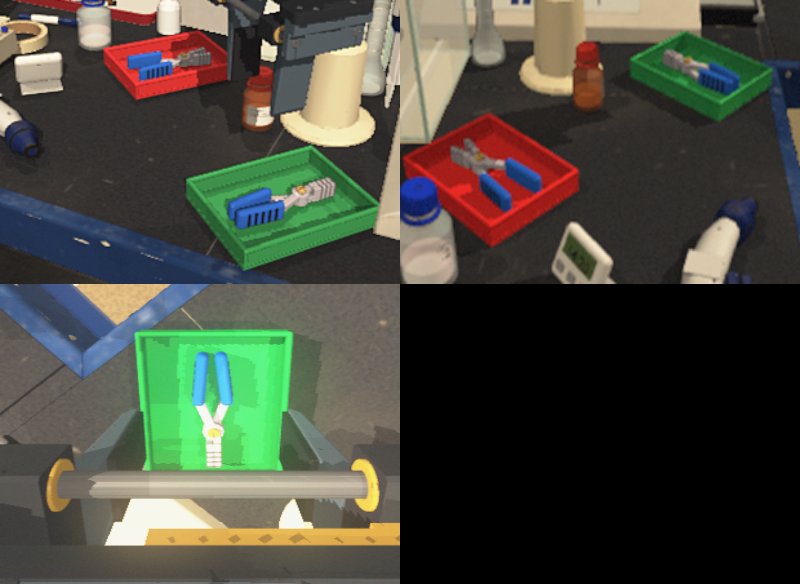

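The tongs in the green tray stayed shut: the grips span about 31.5 mm and differ by 11°, against 11.5° for fully shut. The seized pair lies flat in the red tray, and the bottle and timer haven't moved. Handing in.

```bash
python3 -c "
from h import *
print(env.job_done())"
```

```text
the job is handed in; nothing more can be done
None
```

I tested both tongs, laid each flat in its tray, and handed the job in at about 17.5 s.

- **Seized pair:** The tongs nearest the red tray stayed at 52.9 mm over the grips under a 50 N squeeze. That is just under the stated 53–54 mm, but clearly seized. I lowered them onto the red repair tray's floor until I felt contact, then released them.
- **Free pair:** The other tongs closed to 32.4 mm under the squeeze. I carried them still squeezed, laid them in the green stock tray and released them.

**Last checks:**
- The final camera pictures show both tongs flat inside their trays, and the arm is clear with about zero force on it.
- The free pair still measures about 31.5 mm over the grips, with 11° between them against about 11.5° for fully shut. That fits fully shut within camera accuracy.
- The bottle and timer look unmoved by eye; I did not measure them again. No check failed.

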